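# Set the length stop to the red tab

## Robot

A 7-joint arm with a two-finger parallel gripper is mounted at the origin on a cart in front of the work surface, level with it; the furniture and walls round the work are solid. World frame = base frame: x ahead of the robot, y to its left, z up, the work surface at z = 0. Lengths are in m, angles in rad, forces in N, time in s.
With the tool pointing down it reaches from about 0.425 to 1.025 m from the base axis. Payload 9.4 kg.
Tool frame: the origin (TCP) lies on the centre line of the jaws, within the pads' length; the fingertips stand 22 mm ahead of it and the grasp point (between the pads) lies 3 mm ahead of it; z points along the fingers, y is the line along which they close (so a half turn about z gives the same grasp; the last joint's range is limited). The gripper opens to 85 mm and grips with 20 to 120 N. Pads are 22 mm wide; open, the fingers measure 114 mm over their backs; the gripper's body (76 mm by 85 mm) begins 54 mm behind the grasp point. The pads swing forward as they close: fully open they stand 13 mm farther back than shut.
Start: joints at [-1.281, 0.599, -0.003, 1.599, 0.002, 0.943, -0.08], TCP at [0.26, 0.677, 0.253] pointing down, gripper open.
Joint ranges: [-2.57, 2.57], [-0.35, 1.97], [-1.29, 1.29], [0.11, 2.56], [-1.05, 4.19], [0.11, 1.86], [-2.63, 2.63]. Speed limits (rad/s): [2.22, 2.22, 3.01, 3.01, 3.14, 3.14, 3.14].

## Interface

Orientations are given as a rotation vector (axis times angle).
In Python, from rig import manip gives the robot as it stands. The module is installed in compiled form; this text tells all that it offers.
- The arm moves only by the shell command python3 -m jog 'ROWS' [FORCE]. ROWS is JSON, a list of rows, each a list of 3 entries, a list of its own where there are three numbers: the shift along the tool's x, y, z in mm, then the turn, a rotation vector about the tool's x, y, z in rad, then the opening in per cent of the stroke, from 0 (shut) to 100 (fully open). In form: [[[dx, dy, dz], [ax, ay, az], jaw], ...]. A call has 1 to 5 rows; each row shifts and turns the commanded pose from where the row before left it, along the tool's axes as they then stand; what a row does not reach is not made up. A row lasts 1/10 s, in which the tool goes at most 50 mm and 8.59 degrees, less where a joint would pass 70% of its speed; a pose out of reach is approached as far as the arm can. A call is refused whole if a number of a shift passes 50 or a number of a turn 0.15, either way. A call with a gripper value outside its range is refused whole. The fingers move at their own pace and stop on an object; FORCE is the grip in N (left out, the last holds). Time passes only in rows, so rows that do not move let the fingers close. It gives the time, the measured TCP pose, the force, the opening and the grip force at its end, in the units of the state.
- manip.get_obs(): the state, without advancing time (a new reading comes with each control period).
- manip.capture(name): name is "scene" or "top" or "wrist"; returns a dict with "color" (420x560x3 uint8, red, green, blue), "vertical_fov" (degrees; the focal length in pixels is half the picture's height over the tangent of half this angle, whatever the lens; pixels are square), "cx", "cy" (the principal point, pixels), "R" (3x3) and "t" (3): a world point X has camera coordinates R X + t. Camera axes: x right, y down, z forward; pixel columns grow to the right and rows downward; lengths in m; the calibration is good to about 2 mm. The wrist camera is an equidistant fisheye: a pixel r from the principal point sees the ray r / f radians off the axis. A picture is of the moment at which its call begins. There is no depth.
- manip.hand_in(): hands the job in; it is judged then, once.
Trained networks look in the newest picture that a camera, given by its name, has taken for a name from the list of things; names that differ only in an ending like _2 or _b are one class to them, and where a whole thing is asked for, a point or a joint stands for the part that bears it (a point fixed in the world has none). Each returns a list of dicts, best first, with "score" (0 to 1); they miss things now and then, are a little off and sometimes report something else, mostly with a low value. They report only what shows in the picture. A call takes as long as a camera call.
- manip.silhouettes(label, camera): "pixels" (420x560 bool, what is visible of it) and "bbox" ([left, top, right, bottom] in pixels, round what is visible of it).
The state is a dict: "clock": time; "q": joint angles; "dq": joint speeds; "tau": joint torques, N m; "position": TCP position; "ee_rot": TCP orientation; "contact_force": force on the tool from outside, world axes, zero at the start; "moment": the same for the moment, N m; "gripper_width": opening from 0.0 (shut) to 1.0 (fully open); "gripper_force": force on a finger pad.
Only numpy, scipy, OpenCV 4.12 (cv2) and the standard library are available. Lean on these libraries where they do the work, as an engineer would, in place of code of your own. Each camera call takes 0.05 s, during which the arm holds its last target. There are 200 camera calls.

## Task

The next batch is cut to the length marked by the red tab. Squeeze the red release button of the length stop in and keep it in while you slide the stop along its rail until its white pointer is level with the red tab (not the blue one), then let go so that the stop locks there.

Things in the scene. Friction and masses are not known exactly. Their poses are not given: they have to be found in the camera images.
- stop_grip (a point): Length stop on a rail: black block 22 mm thick, 40 along the rail, top 108 mm above the bench, on a saddle (top 55 mm). Point: 88 mm up, 14 mm from its back face, 20 mm from the face of the red button in front. Pinch both from above, 34 mm across (27 with button in). x: across the rail, button to back, away from the robot; y: along the rail; z up. Yaw varies 0.2 rad.
- release_button (a joint): Red release button, 26 mm wide, 28 tall, 12 mm out of the block's robot-side face, centred at the height of the grip point. 0 = out: a pawl in a 10 mm rack locks the stop (4 mm play); 0.007 m = fully in, towards the back face. Spring: 6 N at 0, 9.5 N in. From 0.005 m the stop slides with about 1 N of drag, 160 mm either way of mid-rail; let go, it may settle 3 mm along into a notch.
- stop_pointer (a point): Tip of the stop's white pointer, which sticks out on the robot's side below the button, 51 mm above the bench; level along the rail with the grip point and 45 mm in front of it. Axes as there.
- red_tab_top (a point): Top centre of the fixed red tab on the board in front of the rail: 14 mm across, 12 mm along the rail, 26 tall, top 41 mm above the bench. A like blue tab stands on the other side of mid-rail; the two swap places from start to start. Axes as for the grip point: y along the rail.

How it is judged:
On the way, in this order (a step that is already met when the one before it is completed fails the run):
1. the release button is squeezed in (value of joint release_button above 0.004 m), for 0.1 s.
2. with the button held in, the stop is brought level with the red tab (value of joint release_button above 0.004 m and y of stop_pointer in the frame of red_tab_top between -0.015 and 0.015 m), for 0.1 s.
At the end, for the whole second after the job is handed in: The white pointer is within 15 mm of the middle of the red tab, measured along the rail, and the release button is out again (within 1 mm), so that the stop is locked (value of joint release_button below 0.001 m and y of stop_pointer in the frame of red_tab_top between -0.015 and 0.015 m); the robot touches nothing.
It also fails if it takes over 32 s, if anything falls off the work surface, if the arm or the gripper's body presses on something with over 40 N, if the wrist force passes 120 N, or if a joint passes its speed limit or range.

## Working session

There is one attempt and no reset: what is moved stays moved. The work goes in short steps, Python scripts to look and compute and a shell command to move; the robot and the scene stay as the last step left them, time stands still between calls to the robot, and variables do not carry over. Pictures are saved under pics/ and viewed, at most 10 in all, crops included, and the job is handed in when it is done.

```bash
mkdir -p pics; cat > h.py <<'E'
import numpy as np, cv2
from rig import manip
from scipy.spatial.transform import Rotation as Ro
def cap(n): 
    c=manip.capture(n); return c
def foc(c): return 210/np.tan(np.radians(c["vertical_fov"])/2)
def ray(c,u,v):
    f=foc(c); a=np.array([u-c["cx"],v-c["cy"]])/f
    if c.get("fish"):
        r=np.linalg.norm(a); d=np.array([*(a/r*np.sin(r)),np.cos(r)])
    else: d=np.array([a[0],a[1],1])
    R=np.array(c["R"]);return -R.T@np.array(c["t"]), R.T@d
def atz(c,u,v,z):
    o,d=ray(c,u,v); return o+d*(z-o[2])/d[2]
E
python3 - <<'E'
from h import *
o=manip.get_obs();print(o["position"],o["ee_rot"],o["gripper_width"],o["clock"])
for n in ["top","scene"]:
    c=cap(n);cv2.imwrite(f"pics/{n}.png",c["color"][:,:,::-1])
    print(n,foc(c),np.round(ray(c,c["cx"],c["cy"]),3).tolist())
    for l in ["stop_grip","release_button","stop_pointer","red_tab_top"]:
        for s in manip.silhouettes(l,n)[:2]:
            p=s["pixels"];v,u=np.nonzero(p);print(l,round(s["score"],2),s["bbox"],u.mean(),v.mean(),len(u))
E
```

```text
[0.25987394 0.67634366 0.25240064] [-5.72817694e-01 -3.08879082e+00  2.49270711e-03] 1.0019944001252528 0.0
top 389.87143175863156 [[0.458, -0.015, 0.94], [0.048, 0.008, -0.999]]
stop_grip 0.95 [279.5, 172.6, 308.2, 214.9] 293.5575221238938 198.98082595870207 678
release_button 0.39 [286.6, 198.9, 305.2, 206.4] 294.95061728395063 203.62962962962962 81
stop_pointer 0.62 [276.2, 177.8, 309.2, 212.6] 293.281098546042 198.40549273021003 619
red_tab_top 0.38 [332.6, 211.0, 341.4, 218.2] 335.0769230769231 214.64102564102564 39
scene 537.7388484515326 [[-0.162, -0.553, 0.473], [0.723, 0.545, -0.424]]
stop_grip 0.7 [250.9, 193.4, 293.1, 237.8] 274.12684124386254 216.3199672667758 1222
release_button 0.73 [261.1, 199.8, 278.3, 218.2] 269.3780068728522 209.02061855670104 291
stop_pointer 0.8 [252.6, 194.2, 292.7, 237.9] 273.81057616416734 216.16890292028413 1267
red_tab_top 0.59 [299.1, 253.6, 315.6, 272.0] 307.0988372093023 261.5232558139535 172
```

```bash
python3 - <<'E'
import cv2,numpy as np
a=cv2.imread("pics/top.png")[140:260,200:400];b=cv2.imread("pics/scene.png")[160:300,180:380]
cv2.imwrite("pics/c.png",np.vstack([cv2.resize(a,None,fx=2.4,fy=2.4,interpolation=2),cv2.resize(b,None,fx=2.2,fy=2.2,interpolation=2)[:, :] if 0 else cv2.resize(b,(480,300))]))
E
```

```text
(no output)
```

View pics/c.png

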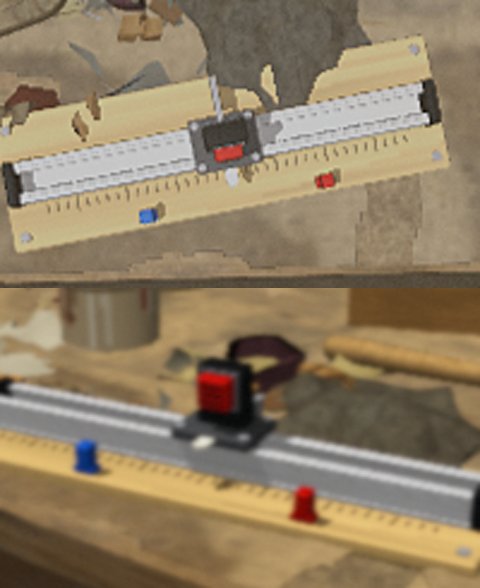

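```bash
python3 - <<'E'
from h import *
for n,pts in {"top":[("red",335.1+.5,214.6,.041),("btn",295,203.6,.102),("grip",293.5,199,.108)],"scene":[("red",307,262,.03),("btn",269.4,209,.088)]}.items():
    c=cap(n)
    for l,u,v,z in pts: print(n,l,atz(c,u,v,z).round(4))
    h=cv2.cvtColor(c["color"],cv2.COLOR_RGB2HSV)
    for nm,lo,hi in [("red",(0,150,80),(8,255,255)),("blue",(100,120,60),(125,255,255)),("white",(0,0,190),(180,50,255))]:
        k,_,st,ce=cv2.connectedComponentsWithStats(cv2.inRange(h,lo,hi))
        for i in range(1,k):
            if 12<st[i,4]<800: print(n,nm,st[i].tolist(),ce[i].round(1),atz(c,*ce[i],.041).round(3))
E
```

```text
top red [ 0.487  -0.1283  0.041 ]
top btn [ 0.5111 -0.0341  0.102 ]
top grip [ 0.5207 -0.031   0.108 ]
top red [414, 37, 44, 42, 508] [433.5  60.9] [ 0.841 -0.369  0.041]
top red [433, 50, 11, 11, 14] [438.3  55.9] [ 0.853 -0.381  0.041]
top red [499, 164, 17, 13, 156] [506.1 170.2] [ 0.579 -0.525  0.041]
top red [289, 201, 12, 6, 56] [295.  203.6] [ 0.515 -0.035  0.041]
top red [332, 212, 7, 6, 35] [335.3 214.9] [ 0.486 -0.128  0.041]
top red [438, 337, 14, 13, 131] [444.5 343.3] [ 0.189 -0.365  0.041]
top blue [18, 11, 28, 21, 108] [31.5 20.7] [0.968 0.579 0.041]
top blue [258, 228, 7, 5, 27] [260.8 229.8] [0.457 0.045 0.041]
top white [459, 166, 6, 9, 24] [461.  170.1] [ 0.582 -0.421  0.041]
top white [294, 210, 6, 8, 36] [296.4 213.3] [ 0.493 -0.038  0.041]
top white [112, 344, 5, 12, 15] [113.7 348.8] [0.195 0.387 0.041]
top white [241, 396, 15, 18, 90] [248.2 403.5] [0.066 0.083 0.041]
scene red [ 0.4785 -0.1388  0.03  ]
scene btn [ 0.5073 -0.0407  0.088 ]
scene red [0, 59, 21, 16, 284] [ 9.6 66.4] [1.153 1.97  0.041]
scene red [201, 67, 9, 7, 58] [205.3  70.2] [1.605 1.149 0.0
[... 687 characters left out ...]

scene blue [472, 122, 9, 11, 64] [476.3 126.7] [ 1.391 -0.116  0.041]
scene blue [524, 151, 21, 9, 124] [533.9 155.5] [ 1.219 -0.311  0.041]
scene blue [212, 231, 9, 15, 101] [215.5 238.3] [0.437 0.024 0.041]
scene white [194, 179, 11, 8, 56] [199.2 182.7] [0.609 0.228 0.041]
scene white [167, 192, 25, 6, 90] [179.4 194.5] [0.538 0.215 0.041]
scene white [198, 208, 57, 13, 91] [228.1 214.2] [0.524 0.071 0.041]
scene white [177, 211, 73, 17, 109] [214.8 219.3] [0.493 0.076 0.041]
scene white [261, 230, 7, 4, 21] [263.9 231.6] [ 0.507 -0.028  0.041]
scene white [302, 230, 79, 19, 171] [340.5 239.1] [ 0.562 -0.152  0.041]
scene white [289, 236, 87, 21, 199] [332.  246.1] [ 0.531 -0.154  0.041]
```

The crop shows the stop with its red button at top pixel (295,204), the white pointer at (296,213), the red tab at (335,215) and the blue tab at (261,230). Yaw is about 0.17. I'll check the path for obstacles before moving.

View pics/top.png

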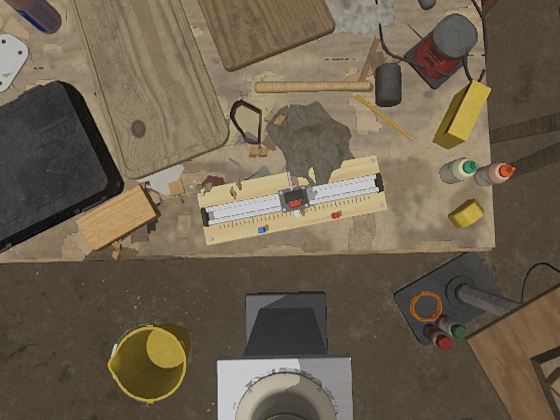

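View pics/scene.png

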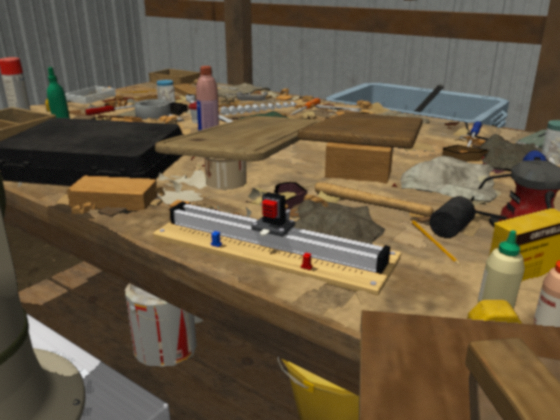

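```bash
cat >> h.py <<'E'
def plan(goal,yaw,n,k=None):
    "first k of n rows: straight line to goal, tool y to yaw"
    o=manip.get_obs();p=o["position"];r0=Ro.from_rotvec(o["ee_rot"])
    Y=[np.cos(yaw),np.sin(yaw),0];g=Ro.from_matrix(np.column_stack([np.cross(Y,[0,0,-1]),Y,[0,0,-1]]))
    w=(r0.inv()*g).as_rotvec()
    d=(np.array(goal)-p)
    rr=r0
    for i in range(n):
        s=rr.inv().apply(d/n)*1000; print(np.round(s,0).astype(int).tolist(),(w/n).round(3).tolist()); rr=rr*Ro.from_rotvec(w/n)
E
python3 -c "
from h import *
plan([.525,-.032,.22],.172,18)"
```

```text
[-28, -31, 2] [0.0, 0.0, 0.057]
[-30, -30, 2] [0.0, 0.0, 0.057]
[-31, -28, 2] [0.0, 0.0, 0.057]
[-33, -26, 2] [0.0, 0.0, 0.057]
[-34, -24, 2] [0.0, 0.0, 0.057]
[-36, -22, 2] [0.0, 0.0, 0.057]
[-37, -20, 2] [0.0, 0.0, 0.057]
[-38, -18, 2] [0.0, 0.0, 0.057]
[-39, -16, 2] [0.0, 0.0, 0.057]
[-40, -14, 2] [0.0, 0.0, 0.057]
[-40, -11, 2] [0.0, 0.0, 0.057]
[-41, -9, 2] [0.0, 0.0, 0.057]
[-42, -7, 2] [0.0, 0.0, 0.057]
[-42, -4, 2] [0.0, 0.0, 0.057]
[-42, -2, 2] [0.0, 0.0, 0.057]
[-42, 1, 2] [0.0, 0.0, 0.057]
[-42, 3, 2] [0.0, 0.0, 0.057]
[-42, 5, 2] [0.0, 0.0, 0.057]
```

The pictures show the bench with the rail in front of the robot. The black case, wooden block and board on the left are all low, so a path at 0.22–0.25 m is clear.

```bash
python3 -m jog '[[[-28,-31,2],[0,0,0.057],100],[[-30,-30,2],[0,0,0.057],100],[[-31,-28,2],[0,0,0.057],100],[[-33,-26,2],[0,0,0.057],100],[[-34,-24,2],[0,0,0.057],100]]' && python3 -m jog '[[[-36,-22,2],[0,0,0.057],100],[[-37,-20,2],[0,0,0.057],100],[[-38,-18,2],[0,0,0.057],100],[[-39,-16,2],[0,0,0.057],100],[[-40,-14,2],[0,0,0.057],100]]' && python3 -m jog '[[[-40,-11,2],[0,0,0.057],100],[[-41,-9,2],[0,0,0.057],100],[[-42,-7,2],[0,0,0.057],100],[[-42,-4,2],[0,0,0.057],100],[[-42,-2,2],[0,0,0.057],100]]'; python3 -c "
from h import *
plan([.525,-.032,.22],.172,4)"
```

```text
clock: 1.1
position: [0.3348, 0.4792, 0.2434]
ee_rot: [1.009, 2.975, 0.001]
contact_force: [1.3, -0.9, -0.4]
gripper_width: 1.002
gripper_force: 0.0
clock: 1.6
position: [0.4096, 0.2822, 0.2335]
ee_rot: [1.421, 2.801, 0.001]
contact_force: [0.3, 0.2, -0.0]
gripper_width: 0.999
gripper_force: 0.0
clock: 2.1
position: [0.4841, 0.0854, 0.2236]
ee_rot: [1.804, 2.571, 0.001]
contact_force: [1.2, 1.3, 0.2]
gripper_width: 1.002
gripper_force: 0.0
[-31, 0, 1] [0.0, -0.0, 0.044]
[-31, 1, 1] [0.0, -0.0, 0.044]
[-31, 2, 1] [0.0, -0.0, 0.044]
[-31, 4, 1] [0.0, -0.0, 0.044]
```

```bash
python3 -m jog '[[[-31,0,0],[0,0,0.044],100],[[-31,1,0],[0,0,0.044],100],[[-31,2,0],[0,0,0.044],100],[[-31,4,0],[0,0,0.044],100],[[0,0,0],[0,0,0],100]]'; python3 - <<'E'
from h import *
c=cap("wrist");c["fish"]=1
cv2.imwrite("pics/w1.png",c["color"][:,:,::-1])
for l in ["stop_grip","release_button","stop_pointer","red_tab_top"]:
    for s in manip.silhouettes(l,"wrist")[:2]:
        v,u=np.nonzero(s["pixels"]);print(l,round(s["score"],2),s["bbox"],u.mean().round(1),v.mean().round(1),len(u))
h=cv2.cvtColor(c["color"],cv2.COLOR_RGB2HSV)
print("cam",ray(c,0,0)[0].round(3))
for nm,lo,hi,z in [("red",(0,150,80),(8,255,255),.041),("blue",(100,120,60),(125,255,255),.041),("white",(0,0,190),(180,50,255),.051)]:
    k,_,st,ce=cv2.connectedComponentsWithStats(cv2.inRange(h,lo,hi))
    for i in range(1,k):
        if 30<st[i,4]<3000: print(nm,st[i].tolist(),ce[i].round(1),atz(c,*ce[i],z).round(4))
E
```

```text
clock: 2.6
position: [0.5261, -0.0345, 0.2237]
ee_rot: [2.027, 2.396, -0.0]
contact_force: [-0.1, -0.2, 0.1]
gripper_width: 0.993
gripper_force: 0.0
stop_grip 0.91 [230.6, 158.3, 345.8, 233.8] 281.6 192.3 4792
release_button 0.68 [250.9, 182.5, 266.5, 223.2] 259.9 203.9 500
stop_pointer 0.57 [227.1, 158.0, 348.4, 235.7] 281.7 192.2 4829
red_tab_top 0.62 [219.3, 255.0, 233.6, 274.2] 228.4 266.0 272
cam [0.513 0.041 0.343]
red [253, 185, 13, 37, 454] [259.3 203.1] [ 0.5087 -0.0486  0.041 ]
red [221, 255, 15, 21, 245] [228.  265.8] [ 0.4861 -0.1217  0.041 ]
red [30, 259, 7, 11, 55] [ 33.5 264.3] [ 0.223  -0.1792  0.041 ]
red [110, 267, 11, 14, 115] [114.8 274. ] [ 0.3537 -0.1605  0.041 ]
red [48, 285, 10, 12, 86] [ 52.2 290.8] [ 0.2503 -0.213   0.041 ]
red [12, 289, 7, 11, 51] [ 14.8 294.2] [ 0.1686 -0.2436  0.041 ]
red [412, 393, 29, 26, 226] [426.  405.3] [ 0.8116 -0.333   0.041 ]
red [433, 393, 27, 27, 406] [448.  408.3] [ 0.8634 -0.347   0.041 ]
red [123, 409, 8, 11, 43] [126.6 414.1] [ 0.3393 -0.4413  0.041 ]
blue [212, 91, 17, 17, 239] [220.3  98.9] [0.4576 0.0444 0.041 ]
blue [530, 367, 30, 30, 522] [546.1 381.4] [ 1.1063 -0.3142  0.041 ]
white [255, 0, 12, 157, 1691] [260.3  77.3] [0.4917 0.0685 0.051 ]
white [0, 7, 22, 192, 2176] [ 6.2 85.8] [0.1945 0.0464 0.051 ]
white [50, 39, 40, 12, 282] [71.1 43.9] [0.2906 0.0902 0.051 ]
white [230, 185, 20, 14, 229] [240.5 191.3] [ 0.4898 -0.0373  0.051 ]
white [258, 225, 11, 51, 438] [263.3 248.2] [ 0.5194 -0.0906  0.051 ]
white [271, 233, 27, 49, 1050] [284.7 255.6] [ 0.5416 -0.0952  0.051 ]
white [273, 304, 14, 33, 314] [278.2 322.4] [ 0.5488 -0.1778  0.051 ]
white [261, 308, 9, 41, 335] [265.3 327. ] [ 0.5358 -0.1868  0.051 ]
```

View pics/w1.png

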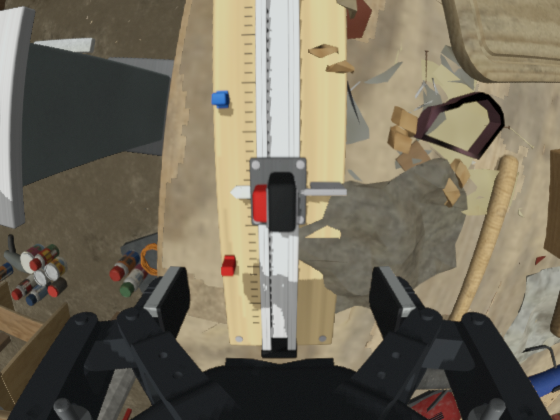

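The wrist view shows the stop block at (281,200), the button at (259,203), the pointer at (240,191), the red tab at (228,266) and the blue tab at (220,99). The estimates agree: grip point near (0.524, −0.031), yaw 0.172, slide about −88 mm. Next I descend with the gripper open.

```bash
python3 -c "
from h import *
plan([.524,-.031,.091],.172,4)"
```

```text
[0, 0, 33] [-0.0, -0.0, 0.001]
[0, 0, 33] [-0.0, -0.0, 0.001]
[0, 0, 33] [-0.0, -0.0, 0.001]
[0, 0, 33] [-0.0, -0.0, 0.001]
```

```bash
python3 -m jog '[[[0,0,30],[0,0,0],100],[[0,0,30],[0,0,0],100],[[0,0,30],[0,0,0],100],[[0,0,25],[0,0,0],100],[[0,0,18],[0,0,0],100]]' 35; python3 -m jog '[[[0,0,0],[0,0,0],100]]'; python3 - <<'E'
from h import *
c=cap("wrist");cv2.imwrite("pics/w2.png",c["color"][:,:,::-1])
plan([.524,-.031,.091],.172,1)
E
```

```text
clock: 3.35
position: [0.5243, -0.0289, 0.0888]
ee_rot: [-2.018, -2.406, 0.001]
contact_force: [0.5, 1.0, -0.6]
gripper_width: 0.999
gripper_force: 0.0
clock: 3.45
position: [0.5237, -0.0291, 0.0884]
ee_rot: [-2.017, -2.405, 0.003]
contact_force: [-0.2, 0.4, 0.1]
gripper_width: 1.001
gripper_force: 0.0
[-2, 0, -1] [-0.002, -0.001, 0.002]
```

View pics/w2.png

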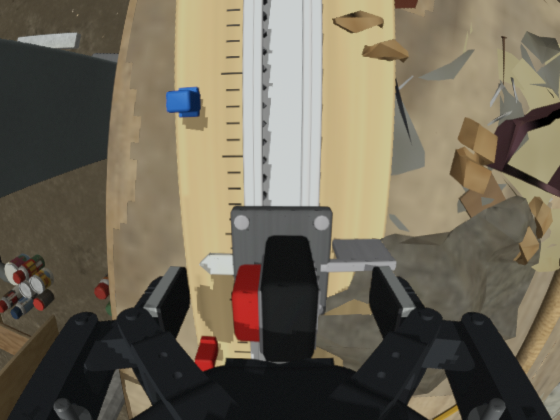

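The block and button (u 235–318) sit centred between the pads (about 165 and 390) and level with them at v≈300. The grasp is aligned, so I close.

```bash
python3 -m jog '[[[-1,0,-1],[0,0,0],60],[[0,0,0],[0,0,0],40],[[0,0,0],[0,0,0],20],[[0,0,0],[0,0,0],20],[[0,0,0],[0,0,0],20]]' 35; python3 -m jog '[[[0,0,0],[0,0,0],20],[[0,0,0],[0,0,0],20],[[0,0,0],[0,0,0],20]]'
```

```text
clock: 4.0
position: [0.5259, -0.0312, 0.0924]
ee_rot: [2.02, 2.404, 0.003]
contact_force: [1.9, 0.3, 8.9]
gripper_width: 0.295
gripper_force: 39.7
clock: 4.3
position: [0.526, -0.0312, 0.0924]
ee_rot: [2.02, 2.404, 0.003]
contact_force: [0.9, 0.7, 9.7]
gripper_width: 0.295
gripper_force: 39.7
```

Width is about 25 mm, so the button is in. I slide along tool −x.

```bash
python3 -m jog '[[[-6,0,0],[0,0,0],20],[[-14,0,0],[0,0,0],20],[[-16,0,0],[0,0,0],20],[[-16,0,0],[0,0,0],20],[[-14,0,0],[0,0,0],20]]'; python3 -m jog '[[[-6,0,0],[0,0,0],20],[[0,0,0],[0,0,0],20],[[0,0,0],[0,0,0],20]]';  python3 - <<'E'
from h import *
Y=np.array([-np.sin(.172),np.cos(.172),0]);print("tcp y",manip.get_obs()["position"]@Y)
for n in ["top","scene","wrist"]:
    c=cap(n);c["fish"]=n=="wrist"
    h=cv2.cvtColor(c["color"],cv2.COLOR_RGB2HSV);cv2.imwrite(f"pics/{n}3.png",c["color"][:,:,::-1])
    for nm,lo,hi,z in [("red",(0,150,80),(8,255,255),.033),("white",(0,0,170),(180,60,255),.051)]:
        k,_,st,ce=cv2.connectedComponentsWithStats(cv2.inRange(h,lo,hi))
        for i in range(1,k):
            X=atz(c,*ce[i],z)
            if 8<st[i,4]<1500 and .45<X[0]<.53 and -.16<X[1]<-.08: print(n,nm,st[i].tolist(),ce[i].round(1),X.round(4),"y",(X@Y).round(4))
a=cv2.imread("pics/top3.png")[190:240,270:370];b=cv2.imread("pics/scene3.png")[180:290,220:380];w=cv2.imread("pics/wrist3.png")[200:420,100:400]
cv2.imwrite("pics/c3.png",np.vstack([np.hstack([cv2.resize(a,(380,190),interpolation=2),cv2.resize(b,(276,190))]),cv2.resize(w,(656,400))[:, :]]))
E
```

```text
clock: 4.8
position: [0.5372, -0.0967, 0.0925]
ee_rot: [2.02, 2.404, 0.002]
contact_force: [2.6, 1.2, 9.7]
gripper_width: 0.296
gripper_force: 39.6
clock: 5.1
position: [0.5382, -0.1028, 0.0925]
ee_rot: [2.021, 2.403, 0.002]
contact_force: [1.8, 0.0, 9.7]
gripper_width: 0.294
gripper_force: 39.5
tcp y -0.19343371797769765
scene red [301, 253, 11, 17, 133] [306.5 261.1] [ 0.4761 -0.1394  0.033 ] y -0.2188
scene white [299, 238, 8, 6, 36] [302.3 240.3] [ 0.5035 -0.1123  0.051 ] y -0.1968
wrist red [178, 245, 26, 36, 624] [190.1 264.3] [ 0.4851 -0.1273  0.033 ] y -0.2084
wrist red [247, 257, 9, 74, 371] [251.2 294. ] [ 0.5262 -0.1413  0.033 ] y -0.2293
wrist white [231, 209, 13, 13, 128] [237.1 215. ] [ 0.512  -0.0834  0.051 ] y -0.1698
wrist white [197, 248, 33, 20, 551] [214.8 257.3] [ 0.5028 -0.11    0.051 ] y -0.1945
wrist white [176, 282, 4, 5, 10] [177.3 283.8] [ 0.4819 -0.132   0.051 ] y -0.2126
wrist white [176, 288, 6, 4, 13] [178.2 288.9] [ 0.4826 -0.1355  0.051 ] y -0.2161
wrist white [235, 293, 6, 2, 10] [237.9 293.4] [ 0.5183 -0.1309  0.051 ] y -0.2177
```

View pics/c3.png

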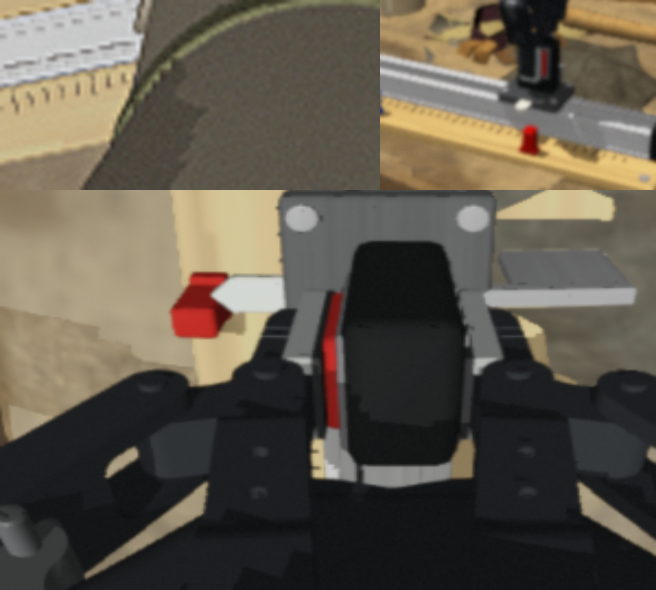

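The crop shows the pointer tip at wrist px (197,259). The tab's bright top face is centred at about (190.5,272.6), lower than the tip because it is still further along −y.

```bash
python3 - <<'E'
from h import *
Y=np.array([-np.sin(.172),np.cos(.172),0])
c=cap("wrist");c["fish"]=1
for u,v,z in [(190.5,272.6,.041),(197.4,258.9,.051),(197.4,258.9,.054)]:
    X=atz(c,u,v,z);print(X.round(4),(X@Y).round(4))
E
```

```text
[ 0.4874 -0.1285  0.041 ] -0.21
[ 0.493 -0.113  0.051] -0.1957
[ 0.4936 -0.1114  0.054 ] -0.1942
```

```bash
python3 -m jog '[[[-6,0,0],[0,0,0],20],[[-6,0,0],[0,0,0],20],[[-3,0,0],[0,0,0],20],[[0,0,0],[0,0,0],20],[[0,0,0],[0,0,0],20]]';  python3 - <<'E'
from h import *
Y=np.array([-np.sin(.172),np.cos(.172),0]);print("tcp y",manip.get_obs()["position"]@Y)
c=cap("scene");w=cap("wrist")
b=c["color"][210:290,260:360,::-1];a=w["color"][220:320,140:260,::-1]
cv2.imwrite("pics/c4.png",np.vstack([cv2.resize(a,(600,300) if 0 else (480,400)),cv2.resize(b,(480,200) if 0 else (480,199))]))
E
```

```text
clock: 5.8
position: [0.5407, -0.1174, 0.0925]
ee_rot: [2.021, 2.403, 0.002]
contact_force: [1.1, -0.2, 8.2]
gripper_width: 0.297
gripper_force: 39.4
tcp y -0.2081724399833034
```

View pics/c4.png

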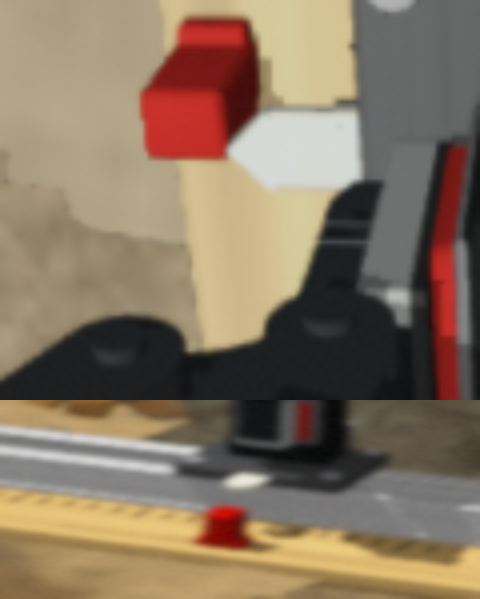

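Pointer tip is at wrist px (197,257.5), tab top centre at (186.8,251).

```bash
python3 - <<'E'
from h import *
Y=np.array([-np.sin(.172),np.cos(.172),0])
c=cap("wrist");c["fish"]=1
for u,v,z in [(186.8,251,.041),(197,257.5,.051)]:
    X=atz(c,u,v,z);print(X.round(4),(X@Y).round(4))
E
```

```text
[ 0.4867 -0.1291  0.041 ] -0.2105
[ 0.4952 -0.1269  0.051 ] -0.2098
```

Level within about 1 mm. Now I release and retreat.

```bash
python3 -m jog '[[[0,0,0],[0,0,0],60],[[0,0,0],[0,0,0],100],[[0,0,0],[0,0,0],100],[[0,0,0],[0,0,0],100],[[0,0,0],[0,0,0],100]]'; python3 -m jog '[[[0,0,-15],[0,0,0],100],[[0,0,-30],[0,0,0],100],[[0,0,-35],[0,0,0],100],[[0,0,-35],[0,0,0],100],[[0,0,-15],[0,0,0],100]]'; python3 -m jog '[[[0,0,0],[0,0,0],100],[[0,0,0],[0,0,0],100]]'; python3 - <<'E'
from h import *
w=cap("wrist");cv2.imwrite("pics/w5.png",w["color"][100:400,100:460,::-1].repeat(2,0).repeat(2,1))
E
```

```text
clock: 6.45
position: [0.5402, -0.1169, 0.0913]
ee_rot: [2.021, 2.405, 0.0]
contact_force: [0.6, -0.4, -0.1]
gripper_width: 0.996
gripper_force: 0.0
clock: 6.95
position: [0.5409, -0.1172, 0.2242]
ee_rot: [2.019, 2.402, 0.003]
contact_force: [0.4, -0.6, -0.1]
gripper_width: 0.997
gripper_force: 0.0
clock: 7.15
position: [0.5399, -0.1167, 0.2212]
ee_rot: [2.021, 2.405, 0.001]
contact_force: [0.6, 0.0, -0.7]
gripper_width: 1.001
gripper_force: 0.0
```

View pics/w5.png

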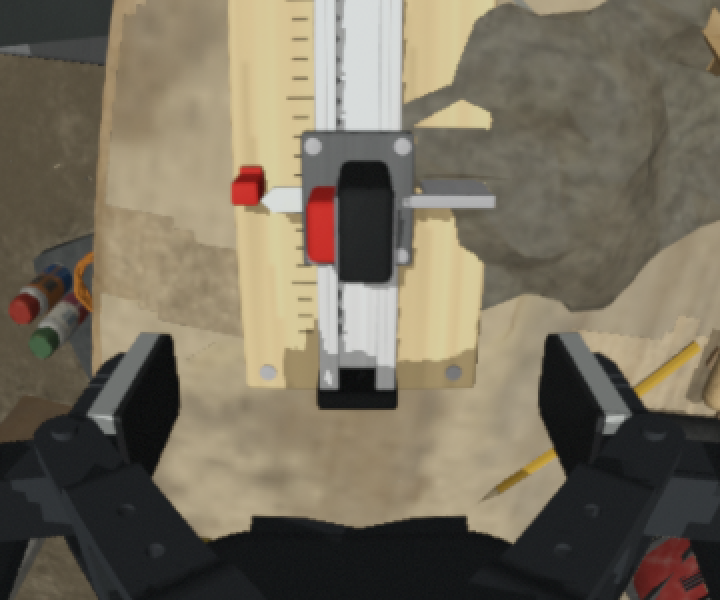

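The button shows 30 px wide against 56 px for the 22 mm block, i.e. about 12 mm, so it is fully out. The tip at view px (262,200) is level with the tab top at (247,190), allowing for parallax.

```bash
python3 - <<'E'
from h import *
Y=np.array([-np.sin(.172),np.cos(.172),0])
c=cap("wrist");c["fish"]=1
y=[atz(c,u,v,z)@Y for u,v,z in [(223.5,195,.041),(231,200,.051)]]
print(y)
if abs(y[0]-y[1])<.007: print(manip.hand_in())
E
```

```text
[np.float64(-0.20900493091267297), np.float64(-0.21122745948993304)]
the job is handed in; nothing more can be done
None
```

The job is handed in: the stop is at the red tab, its pointer about 2 mm from the tab's middle by my last camera measurement. The button looks fully out, and the gripper is open and clear above it. The judge's result was not shown.

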